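# Seat a bearing cap in an alternator end bracket and swing the clamp arm over it

## Task

Pick up the loose iron bearing cap, lay it gently, flat side down, on the machined top face of the clamped alternator bracket, and slide it about on that face with light pressure until it drops fully into the shallow round recess. Then let go of it and swing the yellow clamp arm round over the cap until it meets its stop. Never lean hard on the cap, and leave the other parts and tools where they lie.

Things in the scene. Friction and masses are not known exactly. Their poses are not given: they have to be found in the camera images.
- cap_center (a point): Centre (half-way up) of the loose bearing cap: dark grey iron, about 0.18 kg, boss up. A round flange 60 mm across and 6 mm thick with a central round boss 26 mm across rising 20 mm above the flange (26 mm overall; origin 13 mm above the underside). z points up out of the boss; it is round, so yaw does not matter. Carried by its boss.
- fixture: Fixed steel holding fixture: base plate 250 x 240 x 12 mm, carrying a round pale aluminium alternator bracket, 150 mm across, held down by two strap clamps (below z = 0.057). Origin on the bench under the middle of the clamped bracket's range, z up. The clamp arm's pivot pillar, 28 mm across, stands at x = 0, y = 0.110 in this frame.
- face (a point): Point on the bracket's flat machined top face, 57 mm above and straight over the fixture's origin, axes as the fixture's. The face is 122 mm across with a round recess 63 mm across, 6 mm deep, flat floor, in its middle; the cap's flange drops flush into it. The bracket is clamped anywhere in its play: face and recess centre are up to 7 mm off this point along x and along y, an offset not measured.
- swing_arm (a joint): Angle of the yellow clamp arm about its upright pillar: 0 = parked, along the fixture's -x; grows anticlockwise from above; 1.571 = at its stop, along the fixture's -y, over the recess. Friction (about 1 N at the knob) holds it. 28 mm wide, underside 23 mm and top 33 mm above the face: it passes 3 mm over the boss of a fully seated cap and strikes that of an unseated one.
- swing_knob (a point): Centre of the upright black knob on top of the clamp arm near its free end: a cylinder 22 mm across, 30 mm high (15 mm either side of this point), 135 mm from the pivot axis, 48 mm above the height of the bracket's face; it swings with the arm.
- pulley: Bystander: steel belt pulley lying flat, diameter 64 mm, 28 mm high; origin at the centre of its underside. Leave it.
- bearing: Bystander: ball bearing lying flat, diameter 47 mm, 14 mm high; origin at the centre of its underside. Leave it.
- spanner: Bystander: spanner 180 mm long lying on the bench. Leave it.
- driver: Bystander: screwdriver with a red handle, 190 mm long, lying on the bench. Leave it.
- brushbox: Bystander: small black brush holder, about 60 x 34 x 16 mm. Leave it.
- pliers: Bystander: pliers with red grips, 150 mm long. Leave them.
There are look-alikes about, which are no part of the job. What is shaped like the part that bears cap_center but orange, pink or purple is not meant.

How it is judged:
By the outcome, as a careful person would: the job done as asked, in the order asked, and still so for the second after the job is handed in, with the robot touching nothing.
It also fails if it takes over 64 s, if anything falls off the work surface, if the arm or the gripper's body presses on something with over 40 N, if the wrist force passes 120 N, or if a joint passes its speed limit or range.

## Robot

A 7-joint arm with a two-finger parallel gripper is mounted at the origin on the work surface. World frame = base frame: x ahead of the robot, y to its left, z up, the work surface at z = 0. Lengths are in m, angles in rad, forces in N, time in s.
With the tool pointing down it reaches from about 0.4 to 0.875 m from the base axis. Payload 19.3 kg.
Tool frame: the origin (TCP) lies on the centre line of the jaws, within the pads' length; the fingertips stand manip.tcp_to_tips ahead of it and the grasp point (between the pads) lies 8 mm behind it (manip.tcp_to_tips is the distance from the TCP to the fingertips, in m); x points along the fingers, z is the direction in which the jaws open and shut, and the axes are right-handed (so a half turn about x gives the same grasp; the last joint's range is limited). The gripper opens to 85 mm and grips with 20 to 120 N. Pads are 22 mm wide; open, the fingers measure 114 mm over their backs; the gripper's body (76 mm by 85 mm) begins 54 mm behind the grasp point. The pads swing forward as they close: fully open they stand 13 mm farther back than shut.
Start: joints at [-1.178, 0.521, -0.036, 1.599, 0.021, 1.021, -0.113], TCP at [0.279, 0.559, 0.242] pointing down, gripper open.
Joint ranges: [-2.91, 2.91], [-0.3, 2.13], [-1.5, 1.42], [0.17, 2.43], [-1.26, 4.41], [0.16, 1.93], [-2.52, 2.52]. Speed limits (rad/s): [1.89, 1.89, 2.39, 2.39, 3.01, 3.01, 3.01].

## Interface

Orientations are given as a rotation vector (axis times angle).
In Python, from rig import manip, viewer gives the robot as it stands.
- The arm moves only by the shell command python3 -m inch 'ROWS'. ROWS is a JSON object of lists of equal length, an entry for each row: "travel": the shift along the tool's x, y, z in mm, a list of three; "delta_rot": the turn, a rotation vector about the tool's x, y, z in degrees, a list of three; "hand": the closure in counts, from 0 (fully open) to 255 (shut). In form: {"travel": [[dx, dy, dz], ...], "delta_rot": [[rx, ry, rz], ...], "hand": [hand, ...]}. A call has 1 to 10 rows; each row shifts and turns the commanded pose from where the row before left it, along the tool's axes as they then stand; what a row does not reach is not made up. A row lasts 1/10 s, in which the tool goes at most 50 mm and 8.59 degrees, less where a joint would pass 70% of its speed; a pose out of reach is approached as far as the arm can. A call is refused whole if a number of a shift passes 50 or a number of a turn 8.59, either way. A call with a gripper value outside its range is refused whole. The fingers move at their own pace and stop on an object; the grip force is fixed at half the most. Time passes only in rows, so rows that do not move let the fingers close. It gives the time, the measured TCP pose, the force and the opening at its end, in the units of the state.
- manip.get_state(): the state, without advancing time (a new reading comes with each control period).
- viewer.capture(name): name is "scene" or "top"; returns (picture, depth): 420x560x3 uint8, red, green, blue; 420x560 float32, m along the optical axis (not along the pixel's ray), 0 where there is no reading.
- viewer.camera_params(name): a dict with "mtx" (3x3 intrinsics, pixels), "camera_from_world" (4x4, takes a point from world to camera coordinates). Camera axes: x right, y down, z forward; pixel columns grow to the right and rows downward; lengths in m; the calibration is good to about 2 mm. A picture is of the moment at which its call begins. camera_params takes no time and is no camera call.
- manip.sign_off(): hands the job in, once; it reports no verdict.
Trained networks look in the newest picture that a camera, given by its name, has taken for a name from the list of things; names that differ only in an ending like _2 or _b are one class to them, and where a whole thing is asked for, a point or a joint stands for the part that bears it (a point fixed in the world has none). Each returns a list of dicts, best first, with "confidence" (0 to 1); they miss things now and then, are a little off and sometimes report something else, mostly with a low value. They report only what shows in the picture. A call takes as long as a camera call. They do not tell look-alikes from the thing itself.
- viewer.spot_in(thing, camera): "location" ([column, row] in pixels, amid what is visible of it).
- viewer.cut_out(thing, camera): "pixels" (420x560 bool, what is visible of it) and "location" ([column, row] in pixels, amid what is visible of it).
The state is a dict: "t": time; "qpos": joint angles; "joint_vel": joint speeds; "joint_efforts": joint torques, N m; "tcp_pos": TCP position; "tcp_rot": TCP orientation; "wrist_force": force on the tool from outside, world axes, zero at the start; "wrist_torque": the same for the moment, N m; "gripper_width": finger opening in m.
Only numpy, scipy, OpenCV 4.12 (cv2) and the standard library are available. Lean on these libraries where they do the work, as an engineer would, in place of code of your own. Each camera call takes 0.05 s, during which the arm holds its last target.

## Working session

There is one attempt and no reset: what is moved stays moved. The work goes in short steps, Python scripts to look and compute and a shell command to move; the robot and the scene stay as the last step left them, time stands still between calls to the robot, and variables do not carry over. Pictures are saved under pics/ and viewed, and the job is handed in when it is done.

```bash
ls; mkdir -p pics; python3 - <<'E'
from rig import manip, viewer
import cv2, numpy as np
s=manip.get_state()
for k,v in s.items(): print(k,np.round(v,4))
print(manip.tcp_to_tips)
for n in("scene","top"):
    p,d=viewer.capture(n); cv2.imwrite(f"pics/{n}0.png",p[:,:,::-1]); np.save(f"{n}_d.npy",d)
    c=viewer.camera_params(n); print(n,c)
    for th in("cap_center","fixture","swing_knob","swing_arm"):
        for r in viewer.cut_out(th,n)[:4]: print(n,th,round(r["confidence"],2),np.round(r["location"],1),r["pixels"].sum())
E
```

```text
pics
t 0.0
qpos [-1.1782  0.5221 -0.0363  1.6     0.0212  1.0211 -0.1128]
joint_vel [ 0.0005 -0.0007 -0.0002  0.0027 -0.0012 -0.0005 -0.    ]
joint_efforts [ 7.00000e-04 -9.27105e+01  1.98050e+00 -3.69927e+01  1.79000e-02
  8.30000e-03  0.00000e+00]
tcp_pos [0.2789 0.5589 0.2417]
tcp_rot [-0.8626  1.3943  0.8615]
wrist_force [ 0.354  -0.5684  0.5741]
wrist_torque [0.0801 0.044  0.0381]
gripper_width 0.0851
0.011
scene {'mtx': array([[381.46446504,   0.        , 281.395068  ],
       [  0.        , 381.46446504, 209.4657292 ],
       [  0.        ,   0.        ,   1.        ]]), 'camera_from_world': array([[ 7.92112134e-01,  6.10375404e-01,  4.82194582e-04,
        -4.46151311e-01],
       [ 4.95226881e-01, -6.42216414e-01, -5.85071290e-01,
        -1.95539604e-01],
       [-3.56803452e-01,  4.63680864e-01, -8.10981722e-01,
         1.19773837e+00],
       [ 0.00000000e+00,  0.00000000e+00,  0.00000000e+00,
         1.00000000e+00]])}
scene cap_center 0.84 [167.7 396.7] 804
scene cap_center 0.79 [238.4 332.2] 577
scene cap_center 0.67 [277.7 301.8] 501
scene cap_center 0.59 [214.5 377
[... 193 characters left out ...]
  [  0.        , 388.21131536, 215.1604174 ],
       [  0.        ,   0.        ,   1.        ]]), 'camera_from_world': array([[-0.01516048, -0.99971161, -0.01862391,  0.03525386],
       [-0.98814081,  0.0178262 , -0.15251216,  0.54254307],
       [ 0.15280017,  0.01609089, -0.9881261 ,  1.00293777],
       [ 0.        ,  0.        ,  0.        ,  1.        ]])}
top cap_center 0.79 [376.3 185.7] 357
top cap_center 0.63 [337.6 180.7] 335
top cap_center 0.57 [443.8 196. ] 314
top cap_center 0.54 [415.4 173.4] 334
top fixture 0.61 [263.9 183.3] 7561
top fixture 0.27 [226.  192.7] 696
top swing_knob 0.61 [230.1 193. ] 686
top swing_arm 0.74 [229.  192.1] 747
top swing_arm 0.51 [323.5 259.2] 176
```

View pics/scene0.png

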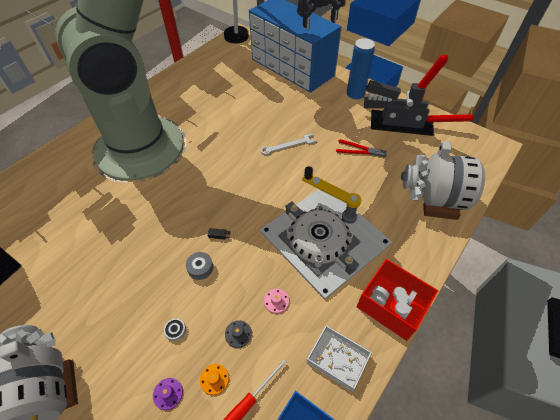

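View pics/top0.png

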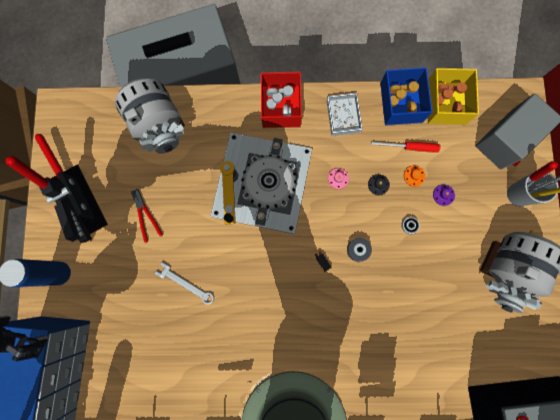

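The dark grey cap is at top (378,184) and scene (238,332). Pink, orange and purple are decoys. The clamp arm is yellow, with its knob near top (228,217) and scene (309,173).

```bash
cat > h.py <<'E'
from rig import manip, viewer
import cv2, numpy as np
from scipy.spatial.transform import Rotation as R
def cloud(n,d):
    c=viewer.camera_params(n);K=c["mtx"];T=np.linalg.inv(c["camera_from_world"])
    v,u=np.mgrid[:d.shape[0],:d.shape[1]]
    P=np.stack([(u-K[0,2])/K[0,0]*d,(v-K[1,2])/K[1,1]*d,d],-1)
    return P@T[:3,:3].T+T[:3,3]
def proj(n,p):
    c=viewer.camera_params(n);q=c["camera_from_world"]@np.r_[p,1];q=c["mtx"]@q[:3];return q[:2]/q[2]
def ray(n,uv,z):
    c=viewer.camera_params(n);T=np.linalg.inv(c["camera_from_world"]);r=T[:3,:3]@np.linalg.solve(c["mtx"],np.r_[uv,1]);o=T[:3,3]
    return o+r*(z-o[2])/r[2]
E
python3 - <<'E'
from h import *
for n,b in(("scene",[(215,310,265,355),(250,150,400,300)]),("top",[(360,165,400,205),(205,125,320,240)])):
    p,d=cv2.imread(f"pics/{n}0.png"),np.load(f"{n}_d.npy"); W=cloud(n,d)
    x0,y0,x1,y1=b[0]; w=W[y0:y1,x0:x1].reshape(-1,3)
    f=w[(w[:,2]>0.003)&(w[:,2]<.012)]; t=w[(w[:,2]>0.02)&(w[:,2]<.032)]
    for q in(f,t):
        if len(q): print(n,len(q),(q.max(0)+q.min(0))/2,np.ptp(q,0),q.mean(0))
    x0,y0,x1,y1=b[1]; w=W[y0:y1,x0:x1]
    z=w[...,2]; h=cv2.inRange(cv2.cvtColor(p[y0:y1,x0:x1],cv2.COLOR_BGR2HSV),(18,150,60),(30,255,255))>0
    print("zhist",np.histogram(z[(z>0)&(z<.16)],bins=np.arange(0,.16,.004))[0])
    a=w[h];print("arm",a[:,2].min(),a[:,2].max(),np.median(a[:,2]))
    k=w[(z>.095)&(z<.13)];print("knob",len(k),k.mean(0),k.min(0),k.max(0))
    fc=w[(z>.053)&(z<.061)];print("face",len(fc),fc.mean(0),(fc.max(0)+fc.min(0))/2)
    pl=w[(z>.009)&(z<.015)];print("plate",len(pl)); r=cv2.minAreaRect(pl[:,:2].astype(np.float32)*1000);print(r)
    im=p[y0:y1,x0:x1];im=cv2.resize(im,None,fx=4,fy=4,interpolation=cv2.INTER_CUBIC);cv2.imwrite(f"pics/{n}zoom.png",im)
    zz=cv2.resize((np.clip(z/.11,0,1)*255).astype(np.uint8),None,fx=4,fy=4,interpolation=0);cv2.imwrite(f"pics/{n}z.png",cv2.applyColorMap(zz,cv2.COLORMAP_JET))
E
```

```text
scene 636 [ 0.63377319 -0.24391067  0.00746855] [0.14554493 0.13786621 0.00893128] [ 0.63515046 -0.24873023  0.00631096]
scene 120 [ 0.63454735 -0.2507325   0.02536496] [0.02423473 0.02513919 0.01025119] [ 0.63512824 -0.25137878  0.0270376 ]
zhist [9974 1844  632 3154  448  410  227  134  139  142  223  411  369  708
 1164  329   41   36   45   85   12   55  175  268   98   39    9    9
    8   10   37    5    0    0    0    0    0    0    0]
arm -0.0007230847822399245 0.8571544472406627 0.09221275784172889
knob 251 [0.59921036 0.15762465 0.10403034] [0.52059192 0.14399969 0.09500108] [0.68422179 0.18041842 0.12524113]
face 1898 [0.65541774 0.05147158 0.05742083] [0.69663917 0.06397172 0.05699734]
plate 3090
((617.0053100585938, 141.43797302246094), (384.2171630859375, 485.8988952636719), 37.499908447265625)
top 278 [ 0.63173695 -0.25163003  0.00751903] [0.11270615 0.10935104 0.00890595] [ 0.62866645 -0.24957964  0.0055635 ]
top 69 [ 0.63058569 -0.2493995   0.02629289] [0.02362161 0.02265867 0.00968785] [ 0.63030821 -0.24938025  0.02543373]
zhist [2050  245 1941 1374  317  202   28   32   55   68  238  323  541  785
  719   31    0    0    0    1   13   81  346  152   38   15    5    2
    4   33   24    0    0    0    0    0    0    0    0]
arm -0.005046505532707801 1.0744299707928417 0.0902201714402659
knob 147 [0.58328438 0.15897879 0.1069851 ] [0.51726661 0.14604506 0.09504054] [0.6807692  0.18079548 0.12371275]
face 1367 [0.63517907 0.05610381 0.05620159] [0.63600072 0.07123685 0.05693632]
plate 2959
((672.3712158203125, 71.73360443115234), (239.41201782226562, 309.4876708984375), 77.38531494140625)
```

View pics/topzoom.png

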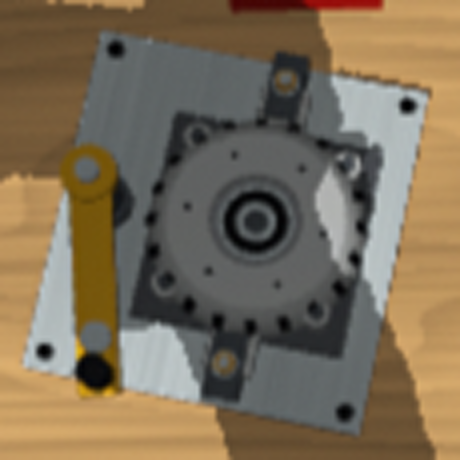

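View pics/scenezoom.png

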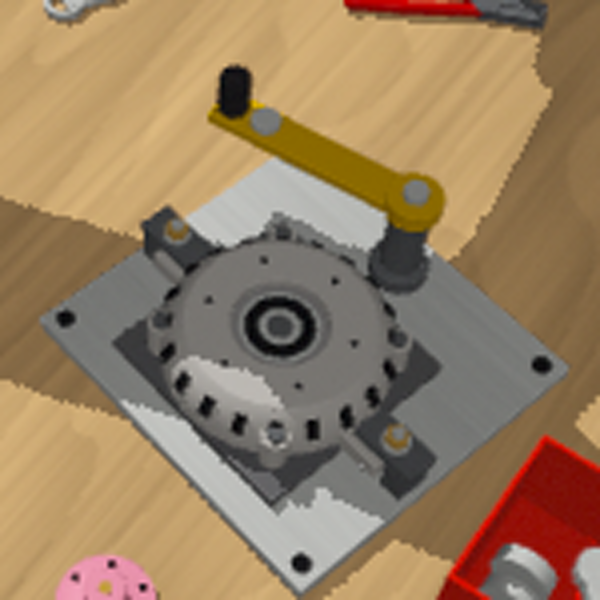

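View pics/topz.png

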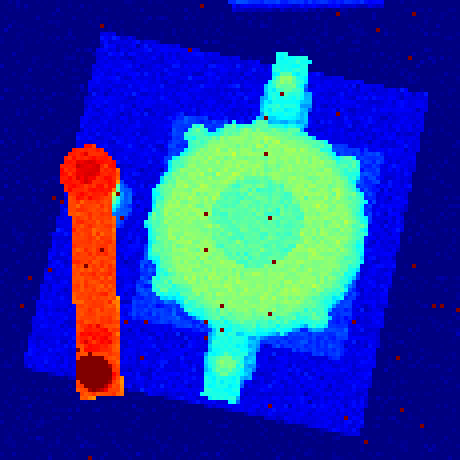

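```bash
python3 - <<'E'
from h import *
from scipy.optimize import least_squares, minimize
def circ(q):
    r=least_squares(lambda a:np.hypot(q[:,0]-a[0],q[:,1]-a[1])-a[2],[*q.mean(0)[:2],.05],loss='soft_l1',f_scale=.001);return r.x
for n,b in(("scene",(260,190,380,290)),("top",(205,125,320,240))):
    d=np.load(f"{n}_d.npy"); W=cloud(n,d);x0,y0,x1,y1=b
    w=W[y0:y1,x0:x1].reshape(-1,3)
    c0=np.array([.655,.055])if n=="top" else np.array([.66,.055])
    r=np.hypot(*(w[:,:2]-c0).T)
    print(n,[ (k,round(np.median(w[(r>k/1000)&(r<(k+6)/1000)&(w[:,2]>.03)&(w[:,2]<.07),2])*1000,1)) for k in range(0,72,6)])
    m=(r<.05)&(w[:,2]>.035)&(w[:,2]<.07); q=w[m]
    # fit step: plane-level two heights
    best=None
    for it in range(1):
        def cost(a):
            rr=np.hypot(q[:,0]-a[0],q[:,1]-a[1]); s=1/(1+np.exp((rr-.0315)/.0008))
            A=np.c_[np.ones(len(q)),s,q[:,0]-.65,q[:,1]-.05]; sol=np.linalg.lstsq(A,q[:,2],rcond=None)[0]
            return np.abs(A@sol-q[:,2]).mean()*1e3
        g=[(cost((x,y)),x,y) for x in np.arange(.62,.70,.002) for y in np.arange(.03,.085,.002)]
        g=min(g); s=minimize(cost,g[1:],method="Nelder-Mead",options=dict(initial_simplex=[g[1:],(g[1]+.002,g[2]),(g[1],g[2]+.002)]));print("recess",s.x,s.fun)
    # outer
    # pivot arm
    b2=(205,125,320,240) if n=="top" else (290,150,375,215)
    w=W[b2[1]:b2[3],b2[0]:b2[2]].reshape(-1,3)
    a=w[(w[:,2]>.084)&(w[:,2]<.0935)];print("arm",a.mean(0)); v=np.linalg.svd(a[:,:2]-a[:,:2].mean(0),full_matrices=False)[2][0];print("dir",v, np.ptp(a[:,:2]@v))
    print(cv2.minAreaRect(a[:,:2].astype(np.float32)*1000))
    k=w[(w[:,2]>.117)&(w[:,2]<.125)];k=k[k[:,0]<.6];print("knobtop",len(k),np.median(k,0),(k.max(0)+k.min(0))/2)
    # plate
    m=((W[...,2]>.007)&(W[...,2]<.017)).astype(np.uint8); m=cv2.morphologyEx(m,cv2.MORPH_OPEN,np.ones((3,3)))
    l,lab,st,_=cv2.connectedComponentsWithStats(m);i=1+np.argmax([s[4] for s in st[1:]]);q=W[lab==i];print("plate",len(q),cv2.minAreaRect(q[:,:2].astype(np.float32)*1000))
E
```

```text
scene [(0, np.float64(53.8)), (6, np.float64(53.4)), (12, np.float64(53.8)), (18, np.float64(55.9)), (24, np.float64(57.2)), (30, np.float64(58.0)), (36, np.float64(58.6)), (42, np.float64(57.8)), (48, np.float64(57.2)), (54, np.float64(56.3)), (60, np.float64(55.7)), (66, np.float64(54.8))]
recess [0.63948869 0.05734151] 1.4320879139340539
arm [0.60280915 0.1556766  0.09075224]
dir [0.99848505 0.05502375] 0.16317387187343124
((602.9544677734375, 163.60862731933594), (162.790283203125, 40.26966094970703), 1.5101181268692017)
knobtop 49 [0.53152621 0.15406565 0.12156517] [0.53100842 0.15500488 0.12090379]
plate 1732 ((631.26123046875, 7.6845855712890625), (97.40552520751953, 250.71661376953125), 77.54977416992188)
top [(0, np.float64(51.6)), (6, np.float64(51.5)), (12, np.float64(51.0)), (18, np.float64(52.5)), (24, np.float64(54.0)), (30, np.float64(54.9)), (36, np.float64(55.5)), (42, np.float64(55.7)), (48, np.float64(55.5)), (54, np.float64(55.4)), (60, np.float64(54.7)), (66, np.float64(53.8))]
recess [0.63772231 0.05611732] 1.6035905907835841
arm [0.60111817 0.16006486 0.08977899]
dir [-0.99787355 -0.06517965] 0.16599344317607057
((599.1961059570312, 158.53903198242188), (165.88272094726562, 35.69786071777344), 4.132550239562988)
knobtop 53 [0.52872531 0.1577922  0.11927749] [0.52853215 0.15691088 0.12040437]
plate 1751 ((75.41138458251953, 1.702606201171875), (262.7122497558594, 115.15764617919922), 89.38197326660156)
```

```bash
cat >> h.py <<'E'
def go(target):
    s=manip.get_state();M=R.from_rotvec(s["tcp_rot"]).as_matrix()
    print("t",round(s["t"],2),"tcp",np.round(s["tcp_pos"],4),"F",np.round(s["wrist_force"],2),"w",round(s["gripper_width"],4))
    print(np.round(M,3)); d=np.array(target)-s["tcp_pos"];print("tool mm",np.round(M.T@d*1000,1))
E
python3 -c "
from h import *
go([.6325,-.25,.242])"
```

```text
t 0.5 tcp [0.2791 0.5592 0.2423] F [-0.64 -0.32  0.93] w 0.0855
[[-0.    -0.895  0.447]
 [-0.     0.447  0.895]
 [-1.    -0.    -0.   ]]
tool mm [ 3.000e-01 -6.776e+02 -5.662e+02]
```

```bash
python3 -m inch '{"travel":[[0,0,0],[0,0,0],[0,0,0],[0,0,0]],"delta_rot":[[-6.64,0,0],[-6.64,0,0],[-6.64,0,0],[-6.65,0,0]],"hand":[120,120,120,120]}'
python3 -m inch '{"travel":[[0,-10,-25],[0,-18,-40],[0,-18,-40],[0,-18,-40],[0,-18,-40],[0,-18,-40],[0,-18,-40],[0,-18,-40],[0,-18,-40],[0,-18,-40]],"delta_rot":[[0,0,0],[0,0,0],[0,0,0],[0,0,0],[0,0,0],[0,0,0],[0,0,0],[0,0,0],[0,0,0],[0,0,0]],"hand":[120,120,120,120,120,120,120,120,120,120]}'
python3 -c "
from h import *
go([.6325,-.25,.12])"
```

```text
t: 0.9
tcp_pos: [0.279, 0.5592, 0.2423]
tcp_rot: [-1.213, 1.207, 1.213]
wrist_force: [0.3, 0.6, 0.7]
gripper_width: 0.0451
t: 1.9
tcp_pos: [0.4519, 0.1727, 0.2426]
tcp_rot: [-1.21, 1.208, 1.21]
wrist_force: [1.1, 0.5, 0.6]
gripper_width: 0.0449
t 1.9 tcp [0.4519 0.1727 0.2426] F [1.11 0.46 0.57] w 0.0449
[[ 0.001 -1.    -0.001]
 [ 0.    -0.001  1.   ]
 [-1.    -0.001  0.   ]]
tool mm [ 122.6 -180.1 -422.9]
```

```bash
python3 -m inch '{"travel":[[0,-16,-39],[0,-16,-39],[0,-16,-39],[0,-16,-39],[0,-16,-39],[0,-16,-39],[0,-16,-39],[0,-16,-39],[0,-16,-39],[0,-16,-39]],"delta_rot":[[0,0,0],[0,0,0],[0,0,0],[0,0,0],[0,0,0],[0,0,0],[0,0,0],[0,0,0],[0,0,0],[0,0,0]],"hand":[120,120,120,120,120,120,120,120,120,120]}'
python3 -m inch '{"travel":[[10,-10,-20],[20,-6,-10],[30,0,0],[30,0,0],[30,0,0],[30,0,0],[0,0,0]],"delta_rot":[[0,0,0],[0,0,0],[0,0,0],[0,0,0],[0,0,0],[0,0,0],[0,0,0]],"hand":[120,120,120,120,120,120,120]}'
python3 - <<'E'
from h import *
go([.6325,-.25,.019])
for n in("scene","top"):
    p,d=viewer.capture(n); np.save(f"{n}_d1.npy",d)
    cu=np.int32(proj(n,[.6325,-.25,.03]));x0,y0=cu-50
    cv2.imwrite(f"pics/{n}1.png",cv2.resize(p[y0:y0+100,x0:x0+100,::-1],None,fx=4,fy=4,interpolation=cv2.INTER_CUBIC))
a=cv2.hconcat([cv2.imread("pics/scene1.png"),cv2.imread("pics/top1.png")]);cv2.imwrite("pics/both1.png",a)
E
```

```text
t: 2.9
tcp_pos: [0.6122, -0.2171, 0.2424]
tcp_rot: [-1.21, 1.209, 1.21]
wrist_force: [0.7, 0.6, 0.8]
gripper_width: 0.0453
t: 3.6
tcp_pos: [0.6258, -0.2446, 0.0886]
tcp_rot: [-1.206, 1.211, 1.215]
wrist_force: [0.1, 0.2, 0.5]
gripper_width: 0.0451
t 3.6 tcp [ 0.6258 -0.2446  0.0886] F [0.11 0.23 0.49] w 0.0451
[[-0.006 -1.    -0.001]
 [ 0.002 -0.001  1.   ]
 [-1.     0.006  0.002]]
tool mm [69.5 -7.1 -5.5]
```

View pics/both1.png

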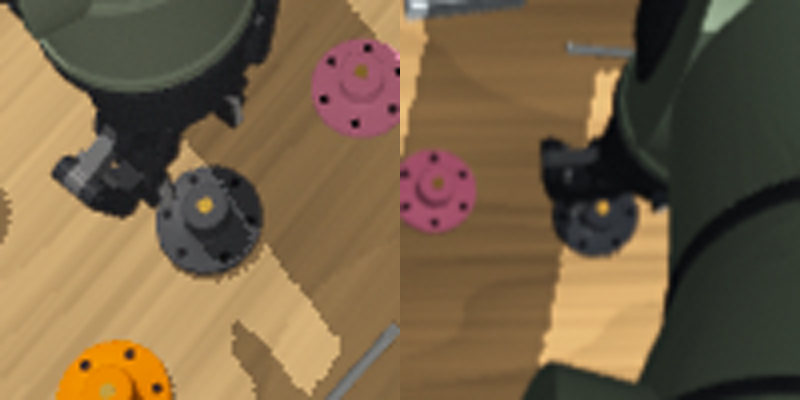

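```bash
python3 - <<'E'
from h import *
for n,uv in(("scene",(205,204)),("top",(202,208))):
    cu=np.int32(proj(n,[.6325,-.25,.03]))-50
    print(n,ray(n,cu+(np.array(uv)+.5)/4-.5,.026))
d=np.load("scene_d.npy")
for n in("scene","top"):
    p=cv2.imread(f"pics/{n}0.png");u=np.int32(proj(n,[.6325,-.25,.03]))
    h=cv2.cvtColor(p,cv2.COLOR_BGR2HSV);m=((h[...,2]<110)&(h[...,1]<70)).astype(np.uint8)
    l,lab,st,c=cv2.connectedComponentsWithStats(m);i=lab[u[1],u[0]];print(i,st[i])
    W=cloud(n,np.load(f"{n}_d.npy")); q=W[lab==i];f=q[(q[:,2]<.011)&(q[:,2]>.001)];print(n,(f.max(0)+f.min(0))/2,np.ptp(f,axis=0))
    cs,_=cv2.findContours((lab==i).astype(np.uint8),0,1);
E
```

```text
scene [ 0.63271172 -0.24984194  0.026     ]
top [ 0.63125953 -0.24980325  0.026     ]
0 [     0      0    560    420 178902]
scene [0.10537742 0.55489895 0.00600005] [1.68850801 2.30187118 0.00999989]
0 [     0      0    560    420 185907]
top [0.47865233 0.00070635 0.00599746] [0.93294004 1.49263257 0.0099947 ]
```

```bash
python3 -m inch '{"travel":[[0,-6.5,-5.2],[10,0,0],[20,0,0],[20,0,0],[12,0,0],[5,0,0],[0,0,0],[0,0,0]],"delta_rot":[[0,0,0],[0,0,0],[0,0,0],[0,0,0],[0,0,0],[0,0,0],[0,0,0],[0,0,0]],"hand":[120,120,120,120,120,120,120,120]}'
python3 -c "
from h import *
go([.632,-.2498,.019])"
```

```text
t: 4.5
tcp_pos: [0.6347, -0.2509, 0.0261]
tcp_rot: [-1.211, 1.208, 1.209]
wrist_force: [0.5, -0.4, 0.8]
gripper_width: 0.0454
t 4.5 tcp [ 0.6347 -0.2509  0.0261] F [ 0.51 -0.37  0.78] w 0.0454
[[ 0.001 -1.    -0.001]
 [-0.    -0.001  1.   ]
 [-1.    -0.001 -0.   ]]
tool mm [7.1 2.7 1.1]
```

```bash
python3 -m inch '{"travel":[[0,2.7,1.1],[4,0,0],[3,0,0],[0,0,0],[0,0,0]],"delta_rot":[[0,0,0],[0,0,0],[0,0,0],[0,0,0],[0,0,0]],"hand":[120,120,120,120,120]}'
python3 -m inch '{"travel":[[0,0,0],[0,0,0],[0,0,0],[0,0,0],[0,0,0],[0,0,0]],"delta_rot":[[0,0,0],[0,0,0],[0,0,0],[0,0,0],[0,0,0],[0,0,0]],"hand":[150,170,190,220,220,220]}'
python3 -c "
from h import *
go([.632,-.2498,.019])"
```

```text
t: 5.0
tcp_pos: [0.6316, -0.2495, 0.0182]
tcp_rot: [-1.21, 1.209, 1.21]
wrist_force: [0.5, -0.1, -0.8]
gripper_width: 0.045
t: 5.6
tcp_pos: [0.6317, -0.2497, 0.0187]
tcp_rot: [-1.21, 1.209, 1.209]
wrist_force: [-1.7, -0.2, 6.1]
gripper_width: 0.0237
t 5.6 tcp [ 0.6317 -0.2497  0.0187] F [-1.7  -0.24  6.11] w 0.0237
[[ 0.    -1.    -0.001]
 [-0.    -0.001  1.   ]
 [-1.    -0.    -0.   ]]
tool mm [-0.3 -0.3 -0.1]
```

```bash
python3 -m inch '{"travel":[[-5,0,0],[-15,0,0],[-30,0,0],[-40,0,0],[-40,0,0],[0,0,0],[0,0,0]],"delta_rot":[[0,0,0],[0,0,0],[0,0,0],[0,0,0],[0,0,0],[0,0,0],[0,0,0]],"hand":[220,220,220,220,220,220,220]}'
python3 - <<'E'
from h import *
go([.6385,.0567,.15])
s=manip.get_state();ps=[]
for n in("scene","top"):
    p,d=viewer.capture(n); np.save(f"{n}_d2.npy",d);cv2.imwrite(f"pics/{n}2.png",p[...,::-1])
    cu=np.int32(proj(n,s["tcp_pos"]));x0,y0=cu-50
    ps.append(cv2.resize(p[y0:y0+100,x0:x0+100,::-1],None,fx=4,fy=4,interpolation=cv2.INTER_CUBIC))
cv2.imwrite("pics/both2.png",cv2.hconcat(ps))
E
```

```text
t: 6.3
tcp_pos: [0.632, -0.2496, 0.15]
tcp_rot: [-1.211, 1.208, 1.208]
wrist_force: [-0.5, 1.2, -2.0]
gripper_width: 0.0239
t 6.3 tcp [ 0.632  -0.2496  0.15  ] F [-0.47  1.22 -2.05] w 0.0239
[[ 0.002 -1.    -0.001]
 [-0.001 -0.001  1.   ]
 [-1.    -0.002 -0.001]]
tool mm [-2.000e-01 -6.800e+00  3.063e+02]
```

View pics/both2.png

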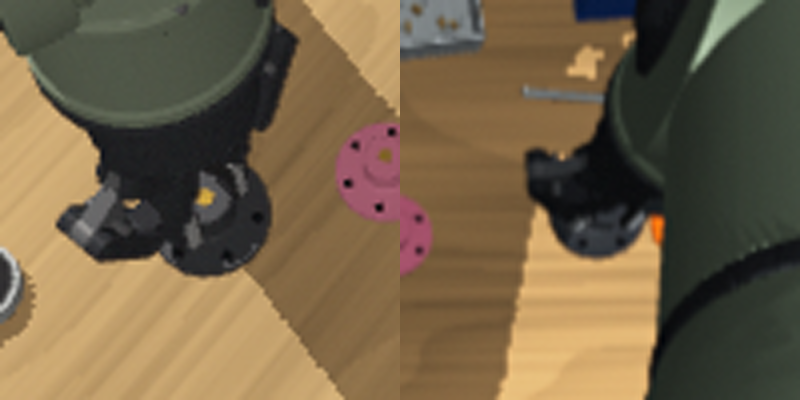

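```bash
python3 -m inch '{"travel":[[0,-1,15],[0,-1,30],[0,-1,35],[0,-1,40],[0,-1,40],[0,-1,40],[0,0,40],[0,0,35],[0,0,20],[0,0,3]],"delta_rot":[[0,0,0],[0,0,0],[0,0,0],[0,0,0],[0,0,0],[0,0,0],[0,0,0],[0,0,0],[0,0,0],[0,0,0]],"hand":[220,220,220,220,220,220,220,220,220,220]}'
python3 -m inch '{"travel":[[0,0,0],[20,0,0],[20,0,0],[15,0,0],[8,0,0],[4,0,0],[0,0,0],[0,0,0],[0,0,0]],"delta_rot":[[0,0,0],[0,0,0],[0,0,0],[0,0,0],[0,0,0],[0,0,0],[0,0,0],[0,0,0],[0,0,0]],"hand":[220,220,220,220,220,220,220,220,220]}'
python3 - <<'E'
from h import *
go([.6385,.0487,.076])
s=manip.get_state();ps=[]
for n in("scene","top"):
    p,d=viewer.capture(n); np.save(f"{n}_d2.npy",d);cv2.imwrite(f"pics/{n}3.png",p[...,::-1])
    cu=np.int32(proj(n,s["tcp_pos"]));x0,y0=cu-50
    ps.append(cv2.resize(p[y0:y0+100,x0:x0+100,::-1],None,fx=4,fy=4,interpolation=cv2.INTER_CUBIC))
cv2.imwrite("pics/both3.png",cv2.hconcat(ps))
E
```

```text
t: 7.4
tcp_pos: [0.6364, 0.0531, 0.1473]
tcp_rot: [-1.211, 1.207, 1.215]
wrist_force: [0.3, 0.1, -1.9]
gripper_width: 0.0236
t: 8.3
tcp_pos: [0.6377, 0.0485, 0.082]
tcp_rot: [-1.21, 1.208, 1.209]
wrist_force: [0.7, -0.7, -1.5]
gripper_width: 0.0241
t 8.3 tcp [0.6377 0.0485 0.082 ] F [ 0.67 -0.68 -1.51] w 0.0241
[[ 0.001 -1.    -0.001]
 [ 0.    -0.001  1.   ]
 [-1.    -0.001  0.   ]]
tool mm [ 6.  -0.8  0.2]
```

View pics/both3.png

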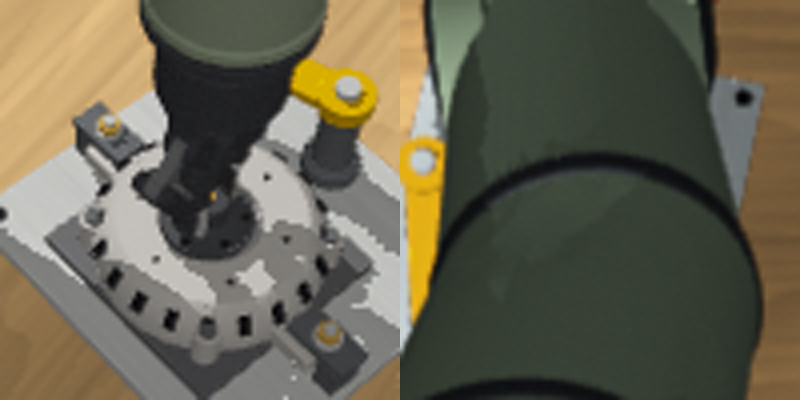

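```bash
python3 -m inch '{"travel":[[3,0,0],[1.5,0,0],[0,0,0],[0,0,0]],"delta_rot":[[0,0,0],[0,0,0],[0,0,0],[0,0,0]],"hand":[220,220,220,220]}'
python3 -m inch '{"travel":[[0.7,0,0],[0,0,0],[0,0,0]],"delta_rot":[[0,0,0],[0,0,0],[0,0,0]],"hand":[220,220,220]}'
python3 -m inch '{"travel":[[0.7,0,0],[0,0,0],[0,0,0]],"delta_rot":[[0,0,0],[0,0,0],[0,0,0]],"hand":[220,220,220]}'
```

```text
t: 8.8
tcp_pos: [0.6373, 0.0485, 0.0767]
tcp_rot: [-1.21, 1.209, 1.21]
wrist_force: [1.0, 0.0, -2.4]
gripper_width: 0.0242
t: 9.1
tcp_pos: [0.6373, 0.0485, 0.0761]
tcp_rot: [-1.21, 1.209, 1.21]
wrist_force: [-0.1, -0.4, -2.3]
gripper_width: 0.0238
t: 9.4
tcp_pos: [0.6374, 0.0485, 0.0756]
tcp_rot: [-1.21, 1.209, 1.21]
wrist_force: [-1.3, -0.2, 3.4]
gripper_width: 0.0237
```

```bash
python3 -m inch '{"travel":[[0,-0.5,1],[0,0,1],[0,0,1],[0,0,1],[0,0,0]],"delta_rot":[[0,0,0],[0,0,0],[0,0,0],[0,0,0],[0,0,0]],"hand":[220,220,220,220,220]}'
python3 -m inch '{"travel":[[0,-0.5,1],[0,0,1],[0,0,0]],"delta_rot":[[0,0,0],[0,0,0],[0,0,0]],"hand":[220,220,220]}'
python3 -m inch '{"travel":[[0,0,0.7],[0,0,0.7],[0,0,0]],"delta_rot":[[0,0,0],[0,0,0],[0,0,0]],"hand":[220,220,220]}'
```

```text
t: 9.9
tcp_pos: [0.638, 0.0525, 0.0755]
tcp_rot: [-1.21, 1.208, 1.21]
wrist_force: [-0.0, -2.6, 5.6]
gripper_width: 0.0239
t: 10.2
tcp_pos: [0.638, 0.0551, 0.075]
tcp_rot: [-1.209, 1.209, 1.211]
wrist_force: [-0.5, 0.7, -1.3]
gripper_width: 0.024
t: 10.5
tcp_pos: [0.6382, 0.0562, 0.0752]
tcp_rot: [-1.21, 1.209, 1.21]
wrist_force: [0.4, -0.8, -1.0]
gripper_width: 0.0235
```

```bash
python3 -m inch '{"travel":[[0.7,0,0],[0.7,0,0],[0,0,0]],"delta_rot":[[0,0,0],[0,0,0],[0,0,0]],"hand":[220,220,220]}'
python3 -m inch '{"travel":[[0.7,0,0],[0,0,0]],"delta_rot":[[0,0,0],[0,0,0]],"hand":[220,220]}'
```

```text
t: 10.8
tcp_pos: [0.6382, 0.0558, 0.0739]
tcp_rot: [-1.21, 1.209, 1.21]
wrist_force: [-0.4, 0.9, -1.3]
gripper_width: 0.0237
t: 11.0
tcp_pos: [0.6383, 0.0559, 0.0732]
tcp_rot: [-1.21, 1.209, 1.21]
wrist_force: [-0.2, 0.3, -1.7]
gripper_width: 0.0242
```

Dropping in freely; continue to the floor (expected TCP z about 0.0696).

```bash
python3 -m inch '{"travel":[[1,0,0],[1,0,0],[0.7,0,0],[0,0,0],[0,0,0]],"delta_rot":[[0,0,0],[0,0,0],[0,0,0],[0,0,0],[0,0,0]],"hand":[220,220,220,220,220]}'
python3 -m inch '{"travel":[[0.5,0,0],[0,0,0],[0,0,0]],"delta_rot":[[0,0,0],[0,0,0],[0,0,0]],"hand":[220,220,220]}'
python3 -m inch '{"travel":[[0.5,0,0],[0,0,0],[0,0,0]],"delta_rot":[[0,0,0],[0,0,0],[0,0,0]],"hand":[220,220,220]}'
```

```text
t: 11.5
tcp_pos: [0.6383, 0.0559, 0.0706]
tcp_rot: [-1.21, 1.209, 1.21]
wrist_force: [-0.3, -0.5, -1.6]
gripper_width: 0.0236
t: 11.8
tcp_pos: [0.6383, 0.0559, 0.0701]
tcp_rot: [-1.21, 1.209, 1.21]
wrist_force: [-0.2, -0.1, -1.5]
gripper_width: 0.024
t: 12.1
tcp_pos: [0.6384, 0.0558, 0.0697]
tcp_rot: [-1.21, 1.209, 1.21]
wrist_force: [-1.0, -0.0, 0.8]
gripper_width: 0.0238
```

```bash
python3 -m inch '{"travel":[[0,0,0],[0,0,0],[0,0,0],[0,0,0],[0,0,0]],"delta_rot":[[0,0,0],[0,0,0],[0,0,0],[0,0,0],[0,0,0]],"hand":[190,150,120,120,120]}'
python3 -m inch '{"travel":[[-5,0,0],[-10,0,0],[-20,0,0],[-30,0,0],[-30,0,0],[-15,0,0],[0,30,0],[0,40,0],[0,40,0],[0,0,0]],"delta_rot":[[0,0,0],[0,0,0],[0,0,0],[0,0,0],[0,0,0],[0,0,0],[0,0,0],[0,0,0],[0,0,0],[0,0,0]],"hand":[120,120,120,120,120,120,120,120,120,120]}'
python3 - <<'E'
from h import *
s=manip.get_state();ps=[]
go([.6385,.0487,.076])
for n in("scene","top"):
    p,d=viewer.capture(n); np.save(f"{n}_d4.npy",d);cv2.imwrite(f"pics/{n}4.png",p[...,::-1])
    cu=np.int32(proj(n,[.6385,.056,.057]));x0,y0=cu-50
    ps.append(cv2.resize(p[y0:y0+100,x0:x0+100,::-1],None,fx=4,fy=4,interpolation=cv2.INTER_CUBIC))
    w=cloud(n,d).reshape(-1,3);r=np.hypot(w[:,0]-.6385,w[:,1]-.056)
    for a,b in((0,9),(17,27),(36,48)):
        q=w[(r>a/1e3)&(r<b/1e3)];print(n,a,b,len(q),np.round(np.percentile(q[:,2],[10,50,90])*1000,1))
cv2.imwrite("pics/both4.png",cv2.hconcat(ps))
E
```

```text
t: 12.6
tcp_pos: [0.6383, 0.0558, 0.0696]
tcp_rot: [-1.21, 1.209, 1.21]
wrist_force: [0.1, -0.3, 0.8]
gripper_width: 0.045
t: 13.6
tcp_pos: [0.5239, 0.0555, 0.1798]
tcp_rot: [-1.209, 1.211, 1.212]
wrist_force: [1.6, -0.6, 0.5]
gripper_width: 0.0452
t 13.6 tcp [0.5239 0.0555 0.1798] F [ 1.57 -0.58  0.47] w 0.0452
[[-0.003 -1.    -0.001]
 [-0.    -0.001  1.   ]
 [-1.     0.003 -0.   ]]
tool mm [ 103.5 -114.9   -6.9]
scene 0 9 40 [77.7 79.4 81.4]
scene 17 27 153 [57.1 59.1 61.1]
scene 36 48 425 [57.3 59.  60.7]Traceback (most recent call last):
  File "<stdin>", line 10, in <module>
    return _quantile_unchecked(
        a, q, axis, out, overwrite_input, method, keepdims, weights)
    return _ureduce(a,
                    func=_quantile_ureduce_func,
    ...<5 lines>...
                    overwrite_input=overwrite_input,
                    method=method)
    r = func(a, **kwargs)
    result = _quantile(arr,
                       quantiles=q,
    ...<2 lines>...
                       out=out,
                       weights=wgt)
    slices_having_nans = np.isnan(arr[-1, ...])
                                  ~~~^^^^^^^^^
IndexError: index -1 is out of bounds for axis 0 with size 0
```

```bash
python3 - <<'E'
from h import *
s=manip.get_state();print(np.round(s["qpos"],3))
print("piv top",ray("top",(205+88/4-.4,125+169/4-.4),.0945),"knob top",ray("top",(205+96/4-.4,125+370/4-.4),.120))
print("piv scene",ray("scene",(250+416/4-.4,150+192/4-.4),.0945),"knob scene",ray("scene",(250+236/4-.4,150+72/4-.4),.120))
d=np.load("scene_d.npy");W=cloud("scene",d);print(W[197:200,353:356,2],W[170:172,308:311,2])
d=np.load("top_d.npy");W=cloud("top",d);print(W[166:169,226:229,2])
p=cv2.imread("pics/scene4.png");x0,y0=[int(v)-75 for v in proj("scene",[.6385,.056,.057])]
cv2.imwrite("pics/z4.png",cv2.resize(p[y0:y0+150,x0:x0+150],None,fx=4,fy=4,interpolation=cv2.INTER_CUBIC))
E
```

```text
[-0.28   0.455  0.083  1.912 -0.053  0.775  1.405]
piv top [0.66510238 0.16381875 0.0945    ] knob top [0.5284197  0.15402659 0.12      ]
piv scene [0.66374393 0.16785938 0.0945    ] knob scene [0.5274827  0.16165465 0.12      ]
[[0.10105034 0.10230354 0.10315672]
 [0.10245312 0.10099739 0.1034877 ]
 [0.1006828  0.10340168 0.10423252]] [[0.1224679  0.12189675 0.12184593]
 [0.12282068 0.12402936 0.12238611]]
[[0.09893612 0.09792875 0.09970204]
 [0.09958667 0.10001293 0.10047854]
 [0.10029179 0.1009665  0.10044669]]
```

View pics/z4.png

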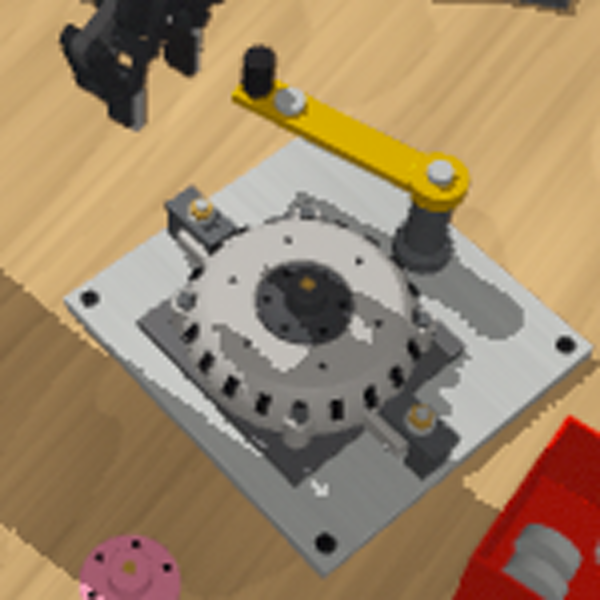

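```bash
python3 -m inch '{"travel":[[0,0,0],[0,0,0],[0,0,0],[0,0,0],[0,0,0],[0,0,0],[0,0,0],[0,0,0],[0,0,0],[0,0,0]],"delta_rot":[[8.5,0,0],[8.5,0,0],[8.5,0,0],[8.5,0,0],[8.5,0,0],[8.5,0,0],[8.5,0,0],[8.5,0,0],[8.5,0,0],[8.5,0,0]],"hand":[135,135,135,135,135,135,135,135,135,135]}'
python3 -m inch '{"travel":[[0,0,0],[0,0,0],[0,0,0],[0,0,0],[0,0,0],[0,0,0],[0,0,0],[0,0,0],[0,0,0],[0,0,0]],"delta_rot":[[8.5,0,0],[8.5,0,0],[8.5,0,0],[8.5,0,0],[8.5,0,0],[8.5,0,0],[8.5,0,0],[8.5,0,0],[8.5,0,0],[8.5,0,0]],"hand":[135,135,135,135,135,135,135,135,135,135]}'
python3 -m inch '{"travel":[[0,0,0],[0,0,0],[0,0,0]],"delta_rot":[[6.6,0,0],[0,0,0],[0,0,0]],"hand":[135,135,135]}'
python3 -c "
from h import *
go([.5295,.157,.15]);print(np.round(manip.get_state()['qpos'],2))"
```

```text
t: 14.7
tcp_pos: [0.5295, 0.0558, 0.1797]
tcp_rot: [-0.065, 1.569, 0.064]
wrist_force: [0.7, 0.4, -0.4]
gripper_width: 0.0398
t: 15.7
tcp_pos: [0.5294, 0.056, 0.1797]
tcp_rot: [1.083, 1.284, -1.083]
wrist_force: [-0.6, 0.1, -0.1]
gripper_width: 0.0401
t: 16.0
tcp_pos: [0.5289, 0.0559, 0.1795]
tcp_rot: [1.161, 1.238, -1.162]
wrist_force: [-0.2, -0.4, 0.2]
gripper_width: 0.0402
t 16.0 tcp [0.5289 0.0559 0.1795] F [-0.22 -0.39  0.24] w 0.0402
[[ 0.     0.998  0.065]
 [-0.001  0.065 -0.998]
 [-1.     0.     0.001]]
tool mm [  29.4    7.1 -100.9]
[-0.84  0.65  0.92  1.94 -0.66  0.89 -1.09]
```

```bash
python3 -m inch '{"travel":[[0,2,-20],[0,5,-30],[0,0,-30],[0,0,-21],[10,0,0],[10,0,0],[9,0,0],[0,0,0],[0,0,0]],"delta_rot":[[0,0,0],[0,0,0],[0,0,0],[0,0,0],[0,0,0],[0,0,0],[0,0,0],[0,0,0],[0,0,0]],"hand":[135,135,135,135,135,135,135,135,135]}'
python3 - <<'E'
from h import *
go([.5295,.157,.11])
ps=[]
for n in("scene","top"):
    p,d=viewer.capture(n);cv2.imwrite(f"pics/{n}5.png",p[...,::-1])
    x0,y0=np.int32(proj(n,[.53,.157,.12]))-50;ps.append(cv2.resize(p[y0:y0+100,x0:x0+100,::-1],None,fx=4,fy=4,interpolation=cv2.INTER_CUBIC))
cv2.imwrite("pics/both5.png",cv2.hconcat(ps))
E
```

```text
t: 16.9
tcp_pos: [0.5294, 0.1561, 0.1506]
tcp_rot: [1.165, 1.237, -1.166]
wrist_force: [-0.0, 0.5, 0.2]
gripper_width: 0.0404
t 16.9 tcp [0.5294 0.1561 0.1506] F [-0.02  0.5   0.21] w 0.0404
[[-0.     0.998  0.059]
 [-0.     0.059 -0.998]
 [-1.    -0.     0.   ]]
tool mm [40.6  0.2 -0.9]
```

View pics/both5.png

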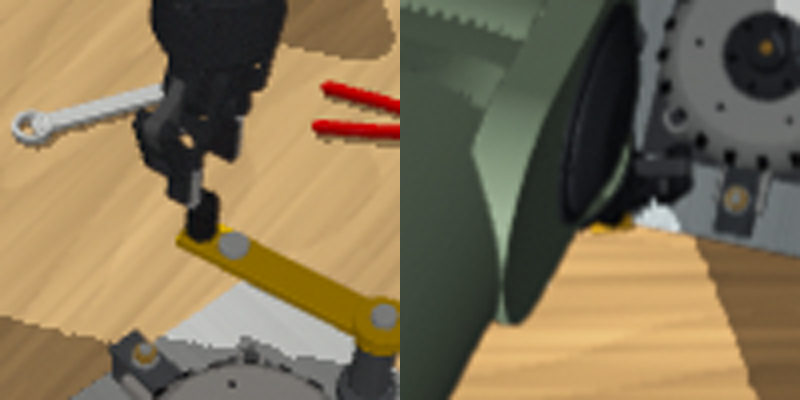

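```bash
python3 -m inch '{"travel":[[5,0,-0.5],[10,0,0],[5,0,0],[0,0,0],[0,0,0]],"delta_rot":[[0,0,0],[0,0,0],[0,0,0],[0,0,0],[0,0,0]],"hand":[135,135,135,135,135]}'
python3 -m inch '{"travel":[[5,0,0],[5,0,0],[5,0,0],[5,0,0],[0,0,0],[0,0,0]],"delta_rot":[[0,0,0],[0,0,0],[0,0,0],[0,0,0],[0,0,0],[0,0,0]],"hand":[135,135,135,135,135,135]}'
python3 - <<'E'
from h import *
go([.5295,.157,.11])
ps=[]
for n in("scene","top"):
    p,d=viewer.capture(n);cv2.imwrite(f"pics/{n}6.png",p[...,::-1])
    x0,y0=np.int32(proj(n,[.53,.157,.12]))-50;ps.append(cv2.resize(p[y0:y0+100,x0:x0+100,::-1],None,fx=4,fy=4,interpolation=cv2.INTER_CUBIC))
cv2.imwrite("pics/both6.png",cv2.hconcat(ps))
E
```

```text
t: 17.5
tcp_pos: [0.5292, 0.1574, 0.1305]
tcp_rot: [1.165, 1.237, -1.165]
wrist_force: [-0.2, 0.1, -0.2]
gripper_width: 0.0401
t: 18.1
tcp_pos: [0.5292, 0.1574, 0.1105]
tcp_rot: [1.165, 1.237, -1.165]
wrist_force: [-0.2, 0.0, -0.0]
gripper_width: 0.04
t 18.1 tcp [0.5292 0.1574 0.1105] F [-0.19  0.01 -0.03] w 0.04
[[-0.     0.998  0.06 ]
 [-0.     0.06  -0.998]
 [-1.    -0.     0.   ]]
tool mm [0.5 0.3 0.4]
```

View pics/both6.png

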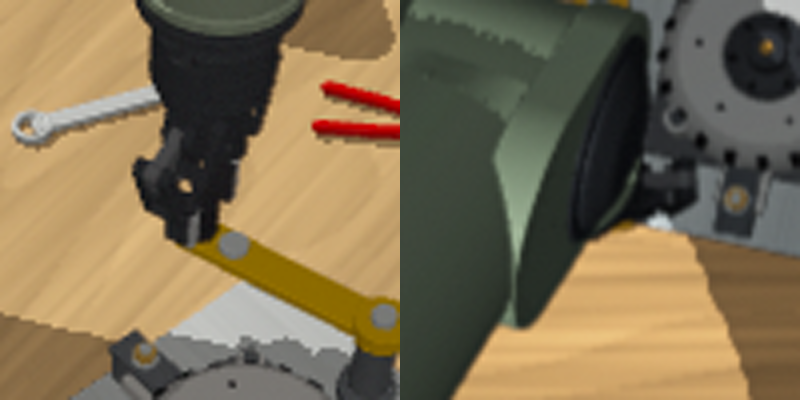

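```bash
python3 -m inch '{"travel":[[0,0,0],[0,0,0],[0,0.02,2.36],[0,0.08,4.71],[0,0.08,4.71],[0,0.08,4.71],[0,0.08,4.71],[0,0,0]],"delta_rot":[[0,0,0],[0,0,0],[-1,0,0],[-2,0,0],[-2,0,0],[-2,0,0],[-2,0,0],[0,0,0]],"hand":[165,165,165,165,165,165,165,165]}'
python3 -m inch '{"travel":[[0,0.18,7.07],[0,0.18,7.07],[0,0.18,7.07],[0,0.18,7.07],[0,0.18,7.07],[0,0.18,7.07],[0,0.18,7.07],[0,0,0]],"delta_rot":[[-3,0,0],[-3,0,0],[-3,0,0],[-3,0,0],[-3,0,0],[-3,0,0],[-3,0,0],[0,0,0]],"hand":[165,165,165,165,165,165,165,165]}'
python3 - <<'E'
from h import *
go([.6335,.033,.11])
s=manip.get_state()
v=s["tcp_pos"][:2]-np.array([.664,.165]);print("r",np.linalg.norm(v),"ang",np.degrees(np.arctan2(v[1],v[0]))%360,np.round(s["qpos"],2))
ps=[]
for n in("scene","top"):
    p,d=viewer.capture(n);cv2.imwrite(f"pics/{n}7.png",p[...,::-1])
    x0,y0=np.int32(proj(n,[.6,.1,.08]))-62;ps.append(cv2.resize(p[y0:y0+125,x0:x0+125,::-1],(400,400),interpolation=cv2.INTER_CUBIC))
cv2.imwrite("pics/both7.png",cv2.hconcat(ps))
E
```

```text
t: 19.0
tcp_pos: [0.5322, 0.1358, 0.1108]
tcp_rot: [1.047, 1.304, -1.047]
wrist_force: [-0.2, -0.9, 0.2]
gripper_width: 0.0301
t: 19.8
tcp_pos: [0.5516, 0.0905, 0.1107]
tcp_rot: [0.77, 1.43, -0.77]
wrist_force: [-1.2, -0.8, 0.6]
gripper_width: 0.0301
t 19.8 tcp [0.5516 0.0905 0.1107] F [-1.21 -0.82  0.64] w 0.0301
[[ 0.     0.835  0.551]
 [-0.     0.551 -0.835]
 [-1.     0.     0.   ]]
tool mm [ 0.8 36.7 93.1]
r 0.134884391118414 ang 213.5512128297801 [-0.73  0.71  0.67  1.91 -0.64  0.75 -0.67]
```

View pics/both7.png

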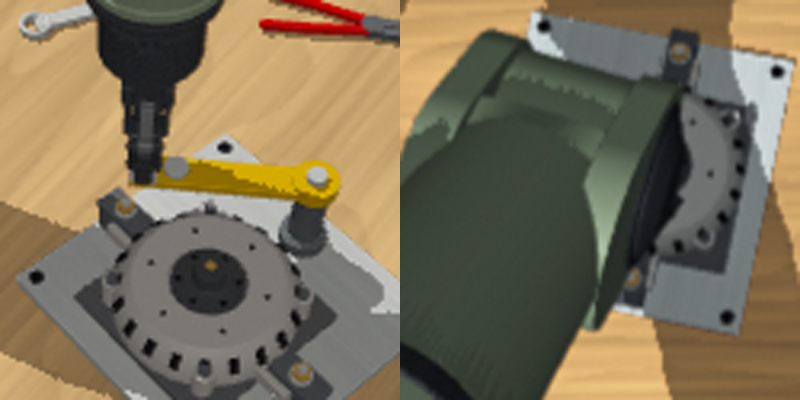

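```bash
python3 -m inch '{"travel":[[0,0.18,7.07],[0,0.18,7.07],[0,0.18,7.07],[0,0.18,7.07],[0,0.18,7.07],[0,0.18,7.07],[0,0.18,7.07],[0,0.18,7.07],[0,0.18,7.07],[0,0,0]],"delta_rot":[[-3,0,0],[-3,0,0],[-3,0,0],[-3,0,0],[-3,0,0],[-3,0,0],[-3,0,0],[-3,0,0],[-3,0,0],[0,0,0]],"hand":[165,165,165,165,165,165,165,165,165,165]}'
python3 -m inch '{"travel":[[0,0.08,4.71],[0,0.08,4.71],[0,0.08,4.71],[0,0.02,2.36],[0,0,0],[0,0,0]],"delta_rot":[[-2,0,0],[-2,0,0],[-2,0,0],[-1,0,0],[0,0,0],[0,0,0]],"hand":[165,165,165,165,165,165]}'
python3 - <<'E'
from h import *
go([.6335,.033,.11])
s=manip.get_state()
v=s["tcp_pos"][:2]-np.array([.664,.165]);print("r",np.linalg.norm(v),"ang",np.degrees(np.arctan2(v[1],v[0]))%360,np.round(s["qpos"],2))
E
```

```text
t: 20.9
tcp_pos: [0.5976, 0.048, 0.1105]
tcp_rot: [0.405, 1.532, -0.405]
wrist_force: [0.4, -0.3, 0.4]
gripper_width: 0.0301
t: 21.5
tcp_pos: [0.6122, 0.0407, 0.1106]
tcp_rot: [0.309, 1.548, -0.309]
wrist_force: [-1.1, -0.2, -0.5]
gripper_width: 0.03
t 21.5 tcp [0.6122 0.0407 0.1106] F [-1.09 -0.16 -0.48] w 0.03
[[ 0.     0.384  0.923]
 [-0.     0.923 -0.384]
 [-1.     0.     0.   ]]
tool mm [ 0.6  1.  22.7]
r 0.13462821162243507 ang 247.3609479172443 [-0.5   0.73  0.51  1.75 -0.48  0.78 -0.14]
```

```bash
python3 -m inch '{"travel":[[0,0.02,2.36],[0,0.02,2.36],[0,0.02,2.36],[0,0.02,2.36],[0,0.02,2.36],[0,0.02,2.36],[0,0,0],[0,0,0]],"delta_rot":[[-1,0,0],[-1,0,0],[-1,0,0],[-1,0,0],[-1,0,0],[-1,0,0],[0,0,0],[0,0,0]],"hand":[165,165,165,165,165,165,165,165]}'
python3 -m inch '{"travel":[[0,0.02,2.36],[0,0.02,2.36],[0,0.02,2.36],[0,0,0],[0,0,0]],"delta_rot":[[-1,0,0],[-1,0,0],[-1,0,0],[0,0,0],[0,0,0]],"hand":[165,165,165,165,165]}'
python3 - <<'E'
from h import *
go([.6335,.033,.11])
s=manip.get_state()
v=s["tcp_pos"][:2]-np.array([.664,.165]);print("r",np.linalg.norm(v),"ang",np.degrees(np.arctan2(v[1],v[0]))%360)
E
```

```text
t: 22.3
tcp_pos: [0.6256, 0.0361, 0.1106]
tcp_rot: [0.227, 1.559, -0.227]
wrist_force: [0.3, 0.9, -0.2]
gripper_width: 0.0304
t: 22.8
tcp_pos: [0.6324, 0.0342, 0.1106]
tcp_rot: [0.186, 1.563, -0.186]
wrist_force: [0.7, -0.3, -0.3]
gripper_width: 0.0299
t 22.8 tcp [0.6324 0.0342 0.1106] F [ 0.74 -0.26 -0.29] w 0.0299
[[ 0.     0.234  0.972]
 [ 0.     0.972 -0.234]
 [-1.     0.     0.   ]]
tool mm [ 0.6 -0.9  1.3]
r 0.1345592830552696 ang 256.42963141606424
```

Near the expected stop and no stop force yet; creep on.

```bash
python3 -m inch '{"travel":[[0,0.01,1.2],[0,0.01,1.2],[0,0,0],[0,0,0]],"delta_rot":[[-0.5,0,0],[-0.5,0,0],[0,0,0],[0,0,0]],"hand":[165,165,165,165]}'
python3 -m inch '{"travel":[[0,0.01,1.2],[0,0.01,1.2],[0,0,0],[0,0,0]],"delta_rot":[[-0.5,0,0],[-0.5,0,0],[0,0,0],[0,0,0]],"hand":[165,165,165,165]}'
python3 -m inch '{"travel":[[0,0.01,1.2],[0,0,0],[0,0,0]],"delta_rot":[[-0.5,0,0],[0,0,0],[0,0,0]],"hand":[165,165,165]}'
```

```text
t: 23.2
tcp_pos: [0.6347, 0.0337, 0.1106]
tcp_rot: [0.172, 1.564, -0.172]
wrist_force: [-0.7, 0.3, -0.4]
gripper_width: 0.0304
t: 23.6
tcp_pos: [0.6371, 0.0332, 0.1106]
tcp_rot: [0.158, 1.565, -0.158]
wrist_force: [-0.2, -0.8, 0.3]
gripper_width: 0.0304
t: 23.9
tcp_pos: [0.6382, 0.033, 0.1106]
tcp_rot: [0.151, 1.565, -0.151]
wrist_force: [0.2, -0.4, -0.5]
gripper_width: 0.0299
```

```bash
python3 -m inch '{"travel":[[0,0.01,1.2],[0,0,0],[0,0,0]],"delta_rot":[[-0.5,0,0],[0,0,0],[0,0,0]],"hand":[165,165,165]}'
python3 -m inch '{"travel":[[0,0.01,1.2],[0,0,0],[0,0,0]],"delta_rot":[[-0.5,0,0],[0,0,0],[0,0,0]],"hand":[165,165,165]}'
python3 - <<'E'
from h import *
ps=[]
for n in("scene","top"):
    p,d=viewer.capture(n);cv2.imwrite(f"pics/{n}8.png",p[...,::-1])
    x0,y0=np.int32(proj(n,[.65,.1,.08]))-50;ps.append(cv2.resize(p[y0:y0+100,x0:x0+100,::-1],(400,400),interpolation=cv2.INTER_CUBIC))
cv2.imwrite("pics/both8.png",cv2.hconcat(ps))
E
```

```text
t: 24.2
tcp_pos: [0.6394, 0.0328, 0.1106]
tcp_rot: [0.145, 1.566, -0.145]
wrist_force: [-0.5, -0.0, -0.0]
gripper_width: 0.0299
t: 24.5
tcp_pos: [0.6406, 0.0326, 0.1106]
tcp_rot: [0.138, 1.566, -0.138]
wrist_force: [0.6, -0.1, -0.2]
gripper_width: 0.0301
```

View pics/both8.png

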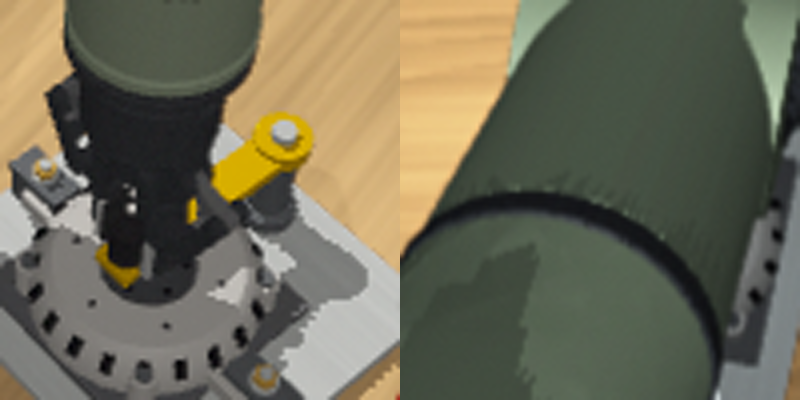

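```bash
python3 -m inch '{"travel":[[0,0.01,1.2],[0,0,0],[0,0,0]],"delta_rot":[[-0.5,0,0],[0,0,0],[0,0,0]],"hand":[165,165,165]}'
python3 -m inch '{"travel":[[0,0.01,1.2],[0,0,0],[0,0,0]],"delta_rot":[[-0.5,0,0],[0,0,0],[0,0,0]],"hand":[165,165,165]}'
python3 -m inch '{"travel":[[0,0.01,1.2],[0,0,0],[0,0,0]],"delta_rot":[[-0.5,0,0],[0,0,0],[0,0,0]],"hand":[165,165,165]}'
```

```text
t: 24.9
tcp_pos: [0.6411, 0.0326, 0.1105]
tcp_rot: [0.131, 1.568, -0.13]
wrist_force: [-5.6, 0.9, 3.5]
gripper_width: 0.0302
t: 25.2
tcp_pos: [0.6413, 0.0327, 0.1103]
tcp_rot: [0.124, 1.571, -0.123]
wrist_force: [-11.7, 2.4, 9.0]
gripper_width: 0.0302
t: 25.5
tcp_pos: [0.6415, 0.0328, 0.1102]
tcp_rot: [0.117, 1.574, -0.116]
wrist_force: [-20.1, 2.6, 12.5]
gripper_width: 0.0303
```

```bash
python3 -m inch '{"travel":[[0,0,-1.5],[0,0,-1.5],[0,0,-3],[0,0,0],[0,0,0]],"delta_rot":[[0,0,0],[0,0,0],[0,0,0],[0,0,0],[0,0,0]],"hand":[165,165,165,150,150]}'
python3 -m inch '{"travel":[[-5,0,0],[-10,0,0],[-20,0,0],[-30,0,0],[-30,0,0],[0,-30,-30],[0,-35,-30],[0,-35,-30],[0,0,0],[0,0,0]],"delta_rot":[[0,0,0],[0,0,0],[0,0,0],[0,0,0],[0,0,0],[0,0,0],[0,0,0],[0,0,0],[0,0,0],[0,0,0]],"hand":[150,150,150,150,150,150,150,150,150,150]}'
python3 -c "
from h import *
go([.45,.2,.25])"
```

```text
t: 26.0
tcp_pos: [0.6383, 0.0329, 0.1107]
tcp_rot: [0.117, 1.567, -0.117]
wrist_force: [-0.0, -0.4, 0.1]
gripper_width: 0.0353
t: 27.0
tcp_pos: [0.5343, -0.0532, 0.2068]
tcp_rot: [0.119, 1.566, -0.118]
wrist_force: [0.8, 1.2, -0.5]
gripper_width: 0.0352
t 27.0 tcp [ 0.5343 -0.0532  0.2068] F [ 0.84  1.23 -0.49] w 0.0352
[[ 0.002  0.15   0.989]
 [ 0.001  0.989 -0.15 ]
 [-1.     0.001  0.001]]
tool mm [ -43.2  237.7 -121.3]
```

Move farther back for a clear look.

```bash
python3 -m inch '{"travel":[[-10,-30,-20],[0,-40,-15],[0,-40,-15],[0,-40,-10],[0,-40,0],[0,-20,0],[0,0,0],[0,0,0]],"delta_rot":[[0,0,0],[0,0,0],[0,0,0],[0,0,0],[0,0,0],[0,0,0],[0,0,0],[0,0,0]],"hand":[150,150,150,150,150,150,150,150]}'
python3 - <<'E'
from h import *
ps=[]
for n in("scene","top"):
    p,d=viewer.capture(n);cv2.imwrite(f"pics/{n}9.png",p[...,::-1]);W=cloud(n,d)
    x0,y0=np.int32(proj(n,[.65,.08,.08]))-62;ps.append(cv2.resize(p[y0:y0+125,x0:x0+125,::-1],(400,400),interpolation=cv2.INTER_CUBIC))
    w=W[y0:y0+125,x0:x0+125].reshape(-1,3);a=w[(w[:,2]>.084)&(w[:,2]<.096)];a=a[np.hypot(a[:,0]-.65,a[:,1]-.1)<.12]
    if len(a):
        v=np.linalg.svd(a[:,:2]-a[:,:2].mean(0),full_matrices=False)[2][0];print(n,len(a),a.mean(0),"dir",np.degrees(np.arctan2(v[1],v[0]))%180+180)
    r=np.hypot(w[:,0]-.6385,w[:,1]-.056)
    for lo,hi in((0,12),(18,28),(36,48)):
        q=w[(r>lo/1e3)&(r<hi/1e3)&(w[:,2]<.084)&(w[:,2]>.04)];print(n,lo,len(q),np.round(np.percentile(q[:,2],[10,50,90])*1e3,1) if len(q) else "")
cv2.imwrite("pics/both9.png",cv2.hconcat(ps))
E
```

```text
t: 27.8
tcp_pos: [0.4444, -0.251, 0.2157]
tcp_rot: [0.117, 1.568, -0.117]
wrist_force: [0.4, 0.9, -0.2]
gripper_width: 0.035
scene 518 [0.6544218  0.09952975 0.091821  ] dir 258.71691140939413
scene 0 0 
scene 18 94 [56.9 58.6 60.9]
scene 36 374 [57.3 58.9 60.9]
top 583 [0.64880736 0.10725225 0.09018063] dir 256.5471794238511
top 0 0 
top 18 96 [53.9 56.1 59. ]
top 36 365 [54.  56.4 59.1]
```

View pics/both9.png

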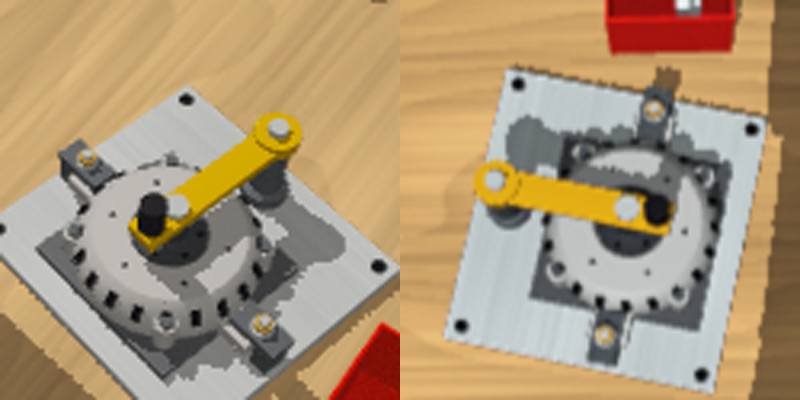

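View pics/top9.png

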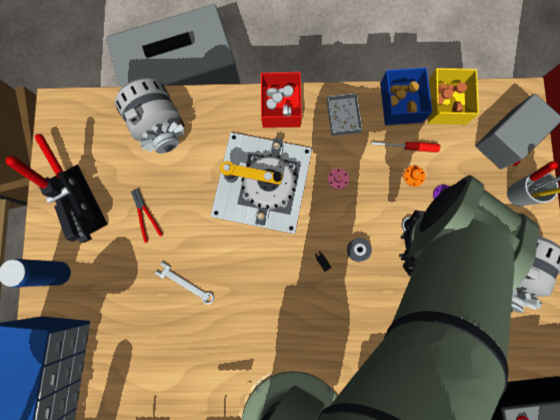

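```bash
python3 -c "
from rig import manip
print(manip.sign_off())"
```

```text
the job is handed in; nothing more can be done
None
```

The job is done and handed in at about 28 s of the 64 s allowed. `sign_off` gives no verdict.

**What I did**
- **Cap pick-up:** I gripped the dark grey cap by its boss, leaving the pink, orange and purple look-alikes alone. I laid it on the bracket face about 8 mm off the recess centre, with roughly 5 N contact.
- **Seating:** I slid it under light pressure until the contact force vanished, then lowered it to the recess floor. The highest upward wrist reading while the cap was in the gripper was about 6 N, and I let go there.
- **Clamp arm:** I swung the yellow arm round by its knob with the jaws loosely around it. Past the expected angle the force rose (6, 12, then 20 N sideways) with almost no further movement, so I took that as the stop, backed off and withdrew.

**Last checks**
- **Cap height:** The tool dropped 5.9 mm from face contact to floor contact, against 6 mm nominal. After the swing, the flange reads flush with the face to 0.3 mm in both cameras.
- **Clamp arm:** It lies over the cap at 256.5° (top camera) and 258.7° (scene camera), within about 2° of my stop estimate of 256.5°.
- **Clearance:** The other parts and tools visible in the last top picture look unmoved. The ball bearing was mostly hidden behind the robot arm, so I could not check it. The gripper was clear of everything at 0.22 m height, with no contact force.

**Disagreements**
- The two cameras differed by 1–4 mm on positions, and by up to about 8 mm on the knob.
- The gripper read about 24 mm across the 26 mm boss.
- The 20 N at the stop also had a 12 N upward part. Both are under the 40 N limit.

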